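Unscrew the star wheel from the bean canister for washing

TASK

The star wheel that clamps the lid of the bean canister needs washing. Unscrew it counter-clockwise (seen from above), for instance by pushing its arms round, until it comes off the thread; then lift it clear of the stud and set it down gently, foot down and flat, in the steel wash tray. Leave the mug, the jar and the bowl where they stand.

Things in the scene. Friction and masses are not known exactly. Their poses are not given: they have to be found in the camera images.
- wheel: Loose brass star wheel (closed cap nut), 0.2 to 0.4 kg, 66 mm high, 168 mm across. Origin: centre of its underside; z: its axis, up through the closed top. Hub 51 mm in diameter up to 40 mm high. Three radial arms at 0, 120, 240 degrees from its x axis, 14 mm wide, at heights 28 to 40 mm, with red ball ends. Blind bore 36 mm wide below, 60 mm deep. Starts screwed down, underside on the lid.
- wheel_head (a point): Centre of the wheel's closed top, 66 mm above its underside. The plain round head below it, 48.5 mm in diameter and reaching from 42 to 66 mm above the underside, is the place to grip from above.
- wheel_ball (a point): Centre of the red ball (20 mm in diameter) on the arm that lies along the wheel's x axis: 74 mm from the axis, 34 mm above the underside. An arm turns with a few newtons pushed sideways on it.
- canister: Fixed round bean canister full of dark beans (dark brown sides, clear rim) with a dark wooden lid, 170 mm in diameter at the lid. Origin: centre of its underside, on the counter; z up. Lid top 112 mm above the origin. A steel threaded stud, 34 mm in diameter over the threads, stands in the middle of the lid; at the start the wheel hides it.
- stud_tip (a point): Tip of the stud on the canister's axis, 58 mm above the lid, 170 mm above the counter. Right-hand coarse thread on its lower half, plain above: the wheel rises 18 mm per turn counter-clockwise and is free after about one turn and 15 degrees; it then rests loosely on the stud until lifted. Turning on does no harm, but past 1.5 turns it may click down 9 mm, still free to lift.
- tray: Fixed square steel wash tray with blue floor, 240 x 240 mm outside, walls 5 mm thick and 45 mm high, floor 5 mm thick. Origin: centre of its underside, on the counter; x and y along its sides, z up. The wheel has at least 30 mm of play each way inside it.
- mug: Bystander: white mug, 80 mm in diameter, 85 mm high, handle on its own +y side. Origin: centre of its underside.
- jar: Bystander: amber glass jar with a light wooden cap, 76 mm in diameter, 100 mm high. Origin: centre of its underside.
- bowl: Bystander: blue bowl, 110 mm in diameter, 55 mm high. Origin: centre of its underside.
There are look-alikes about, which are no part of the job. There is more than one size of the wheel; the one meant has the size given above.

How it is judged:
By the outcome, as a careful person would: the job done as asked, in the order asked, and still so for the second after the job is handed in, with the robot touching nothing.
It also fails if it takes over 72 s, if anything falls off the work surface, if the arm or the gripper's body presses on something with over 40 N, if the wrist force passes 120 N, or if a joint passes its speed limit or range.

ROBOT

A 6-joint arm with a two-finger parallel gripper is mounted at the origin on the work surface. World frame = base frame: x ahead of the robot, y to its left, z up, the work surface at z = 0. Lengths are in m, angles in rad, forces in N, time in s.
With the tool pointing down it reaches from about 0.425 to 0.95 m from the base axis. Payload 14.7 kg.
Tool frame: the origin (TCP) lies where the fingers leave the gripper's body, on its centre line; the fingertips stand 73 mm ahead of it and the grasp point (between the pads) lies 54 mm ahead of it; z points along the fingers, y is the line along which they close (so a half turn about z gives the same grasp; the last joint's range is limited). The gripper opens to 85 mm and grips with 20 to 120 N. Pads are 22 mm wide; open, the fingers measure 114 mm over their backs; the gripper's body (76 mm by 85 mm) begins 54 mm behind the grasp point. The pads swing forward as they close: fully open they stand 13 mm farther back than shut.
Start: joints at [1.287, 0.48, 1.596, -0, 1.065, -0.047], TCP at [0.152, 0.632, 0.304] pointing down, gripper open.
Joint ranges: [-2.75, 2.75], [-0.82, 2.05], [0.23, 2.67], [-1.56, 4.7], [0.09, 2.69], [-2.92, 2.92]. Speed limits (rad/s): [1.89, 1.89, 2.39, 3.01, 3.01, 3.01].

INTERFACE

Orientations are given as a 3x3 rotation matrix whose columns are the frame's x, y, z axes.
In Python, from bench import telemetry, optics, order gives the robot as it stands.
- The arm moves only by the tool apply_moves, never from a script. Its arguments are lists of equal length, an entry for each row: "linear": the shift along the tool's x, y, z in mm, a list of three; "rot": the turn, a rotation vector about the tool's x, y, z in degrees, a list of three. A call has 1 to 12 rows; each row is the pose to reach, as a shift and turn from the pose commanded when the call began, along the tool's axes at that moment; what a row does not reach only later rows make up. A row lasts 1/12 s, in which the tool goes at most 41.7 mm and 7.16 degrees, less where a joint would pass 70% of its speed; a pose out of reach is approached as far as the arm can. A call with a gripper value outside its range is refused whole. "fingers" is the opening, from -1 (shut) to 1 (fully open), set as the call begins (left out, the last holds). The fingers move at their own pace and stop on an object; "force" is the grip in N (left out, the last holds). Time passes only in rows, so rows that repeat a pose let the fingers close. It gives the time, the measured TCP pose, the force, the opening and the grip force at its end, in the units of the state.
- telemetry.read_state(): the state, without advancing time (a new reading comes with each control period).
- optics.capture(name): name is "scene" or "side" or "wrist"; returns a dict with "image" (400x640x3 uint8, blue, green, red), "vertical_fov" (degrees; the focal length in pixels is half the picture's height over the tangent of half this angle, whatever the lens; pixels are square), "cx", "cy" (the principal point, pixels), "dist_coeffs" ([k1, k2, p1, p2, k3] as OpenCV has them; the pictures are not rectified), "world_to_cam" (4x4, takes a point from world to camera coordinates). Camera axes: x right, y down, z forward; pixel columns grow to the right and rows downward; lengths in m; the calibration is good to about 2 mm. A picture is of the moment at which its call begins. There is no depth.
- order.close_job(): hands the job in; it is judged then, once.
The state is a dict: "time": time; "joint_pos": joint angles; "qvel": joint speeds; "effort": joint torques, N m; "eef_pos": TCP position; "tcp_rot": TCP orientation; "force": force on the tool from outside, world axes, zero at the start; "moment": the same for the moment, N m; "opening": opening from 0.0 (shut) to 1.0 (fully open); "grasp_force": force on a finger pad.
Only numpy, scipy, OpenCV 4.12 (cv2) and the standard library are available. Lean on these libraries where they do the work, as an engineer would, in place of code of your own. Each camera call takes 0.05 s, during which the arm holds its last target. There are 200 camera calls.

## Working session

There is one attempt and no reset: what is moved stays moved. The work goes in short steps, Python scripts to look and compute and a tool call to move; the robot and the scene stay as the last step left them, time stands still between calls to the robot, and variables do not carry over. Pictures are saved under pics/ and viewed, at most 10 in all, crops included, and the job is handed in when it is done.

Besides the shell and the picture viewer there is one more tool, called by a JSON object that holds its "fn" and its "kwargs". apply_moves: Moves the arm, as the interface text tells. Its arguments: {"type":"object","properties":{"linear":{"type":"array"},"rot":{"type":"array"},"fingers":{"type":"number"},"force":{"type":"number"}},"required":["linear","rot"]}

```bash
mkdir -p pics; cat > h.py <<'E'
import numpy as np,cv2,pickle
from bench import telemetry,optics
def cap(n,save=None):
    c=optics.capture(n); 
    if save: cv2.imwrite('pics/'+save,c['image'])
    pickle.dump(c,open(n+'.pkl','wb')); return c
def K(c):
    f=200/np.tan(np.radians(c['vertical_fov'])/2); return np.array([[f,0,c['cx']],[0,f,c['cy']],[0,0,1.]])
def proj(c,P):
    W=np.array(c['world_to_cam']); P=np.atleast_2d(P).astype(float)
    return cv2.projectPoints(P,cv2.Rodrigues(W[:3,:3])[0],W[:3,3],K(c),np.array(c['dist_coeffs'],float))[0][:,0]
def ray(c,uv):
    W=np.array(c['world_to_cam']); n=cv2.undistortPoints(np.array([[uv]],float),K(c),np.array(c['dist_coeffs'],float))[0,0]
    d=W[:3,:3].T@np.array([n[0],n[1],1]); o=-W[:3,:3].T@W[:3,3]; return o,d
def atz(c,uv,z):
    o,d=ray(c,uv); return o+d*(z-o[2])/d[2]
E
python3 - <<'E'
from h import *
for n in('scene','side','wrist'):
    c=cap(n,n+'0.png'); W=np.array(c['world_to_cam']); print(n,c['vertical_fov'],(-W[:3,:3].T@W[:3,3]).round(3),W[2,:3].round(2))
a=[cv2.imread(f'pics/{n}0.png') for n in('scene','side')]
s=telemetry.read_state();print(s['time'],s['eef_pos'],np.round(s['tcp_rot'],3))
E
```

```text
scene 47.92649052665291 [1.097 0.516 1.118] [-0.46 -0.41 -0.79]
side 46.61946830075688 [-0.092 -0.864  1.098] [ 0.42  0.6  -0.68]
wrist 64.85052467512234 [0.083 0.65  0.374] [ 0.27 -0.07 -0.96]
0.15 [0.15235314 0.63164687 0.30343487] [[-0.972  0.235 -0.   ]
 [ 0.235  0.972 -0.001]
 [ 0.    -0.001 -1.   ]]
```

View pics/scene0.png

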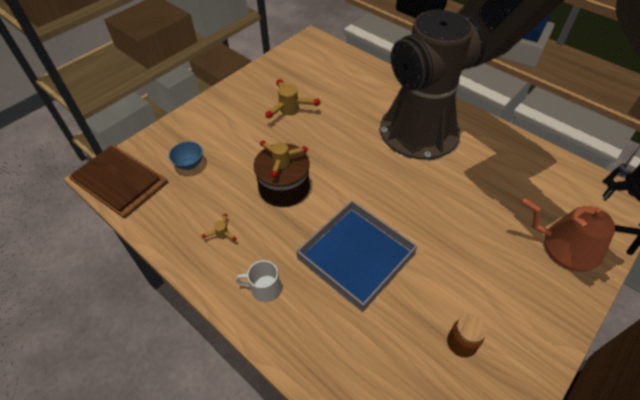

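View pics/side0.png

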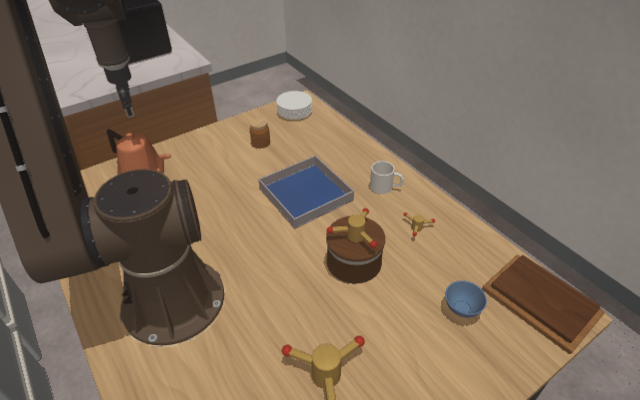

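Wheel candidates in the scene view are a big loose one at (288,98), the one on the canister at (281,157), and a small one at (221,229). In the side view they are at (326,362), (356,230) and (418,222). I choose the one clamped on the canister, and will check it and measure in close crops.

```bash
python3 - <<'E'
from h import *
A=cv2.imread('pics/scene0.png');B=cv2.imread('pics/side0.png')
a=cv2.resize(A[125:215,240:325],None,fx=4.6,fy=4.6,interpolation=3); b=cv2.resize(B[200:290,315:400],None,fx=4.6,fy=4.6,interpolation=3)
cv2.imwrite('pics/crop1.png',np.hstack([a,b]))
for c,n in((pickle.load(open('scene.pkl','rb')),'scene'),(pickle.load(open('side.pkl','rb')),'side')):
    hsv=cv2.cvtColor(c['image'],cv2.COLOR_BGR2HSV)
    m=((hsv[...,0]<6)|(hsv[...,0]>174))&(hsv[...,1]>190)&(hsv[...,2]>90)
    nn,l,st,ce=cv2.connectedComponentsWithStats(m.astype(np.uint8))
    for i in range(1,nn):
        if st[i,4]>5: print(n,ce[i].round(1),st[i,4])
    m=(hsv[...,0]>100)&(hsv[...,0]<125)&(hsv[...,1]>150)
    nn,l,st,ce=cv2.connectedComponentsWithStats(m.astype(np.uint8))
    i=1+np.argmax(st[1:,4]); cn=cv2.findContours((l==i).astype(np.uint8),0,1)[0][0]
    q=cv2.approxPolyDP(cn,8,True)[:,0]; print(n,'floor',st[i,4],[(p.tolist(),atz(c,p,0.005).round(3)[:2].tolist()) for p in q])
E
```

```text
scene [278.8  80.7] 9
scene [316.7 101.6] 23
scene [268.5 114. ] 26
scene [261.9 142.2] 8
scene [304.6 148.8] 15
scene [273.3 173.1] 27
scene [203.2 235.8] 6
scene [233.9 238.7] 9
scene floor 4664 [([351, 212], [0.437, 0.046]), ([305, 254], [0.638, 0.041]), ([363, 300], [0.64, 0.252]), ([407, 251], [0.439, 0.253])]
side [356.8 338.8] 8
side [361.5 341.5] 8
side [284.8 348.9] 16Traceback (most recent call last):
  File "<stdin>", line 13, in <module>
    return _wrapfunc(a, 'argmax', axis=axis, out=out, **kwds)
    return bound(*args, **kwds)
ValueError: attempt to get argmax of an empty sequence
```

View pics/crop1.png

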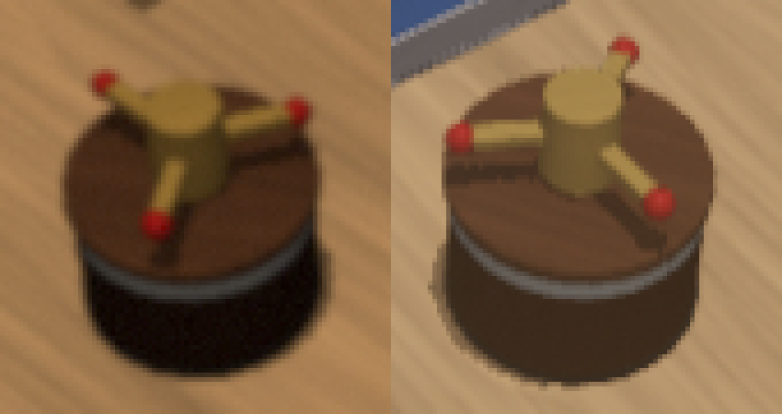

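The crop confirms a full-size three-armed wheel on the canister: its arm reach is close to the lid edge. Balls are at about (262.8,142.8), (304.3,148.9) and (274.1,173.7) in scene, and (330,229.6), (373,244) and (365.4,211) in side. Head tops are at (279.8,147.8) and (356.5,221).

```bash
python3 - <<'E'
from h import *
from scipy.optimize import least_squares
sc=pickle.load(open('scene.pkl','rb'));sd=pickle.load(open('side.pkl','rb'))
obs={'sc':[(262.4,142.4),(304.4,148.8),(273.6,173.2),(279.4,147.4)],'sd':[(329.6,229.2),(372.9,243.7),(365,210.5),(356.1,220.7)]}
def pts(p,order):
    x,y,a=p[:3]; r=[[x+.074*np.cos(a+k*2.0944),y+.074*np.sin(a+k*2.0944),.146] for k in order]+[[x,y,.178]]
    return np.array(r)
import itertools
for c,k in((sc,'sc'),(sd,'sd')): 
    print(k,[ (atz(c,u,z)[:2].round(3)).tolist() for u,z in zip(obs[k],(.146,.146,.146,.178))])
best=[]
for o1 in itertools.permutations(range(3)):
  for o2 in itertools.permutations(range(3)):
   for a0 in(0,1.,2.):
    f=lambda p:np.r_[(proj(sc,pts(p,o1))-obs['sc']).ravel(),(proj(sd,pts(p,o2))-obs['sd']).ravel()]
    r=least_squares(f,[*atz(sc,obs['sc'][3],.178)[:2],a0]); best.append((r.cost,r.x.round(4),np.abs(r.fun).max()))
b=min(best,key=lambda t:t[0]);print(b,np.degrees(b[1][2])%120)
# side tray view prediction check + objects
print('tray inner corners in side px', proj(sd,[[.437,.046,.005],[.638,.041,.005],[.64,.252,.005],[.439,.253,.005]]).round(0).tolist())
print('mug',atz(sc,(263,283),.03)[:2],'bowl',atz(sc,(186,156),.03)[:2],'loose',atz(sc,(288,98),.03)[:2],'jar',atz(sc,(467,335),.05)[:2])
E
```

```text
sc [[0.496, -0.259], [0.432, -0.146], [0.56, -0.147], [0.497, -0.182]]
sd [[0.434, -0.143], [0.499, -0.255], [0.562, -0.143], [0.495, -0.184]]
(np.float64(1.3044406198617897), array([ 0.497 , -0.1823,  2.62  ]), np.float64(0.728566421556252)) 30.114942324275688
tray inner corners in side px [[296.0, 224.0], [346.0, 200.0], [312.0, 168.0], [265.0, 189.0]]
mug [0.78778798 0.0277036 ] bowl [ 0.63379992 -0.49687772] loose [ 0.20182391 -0.44650933] jar [0.56431016 0.50704213]
```

```bash
cat >> h.py <<'E'
def go(P,R=None,p=None):
    s=telemetry.read_state(); R=np.array(s['tcp_rot']) if R is None else R; p=np.array(s['eef_pos']) if p is None else p
    return (R.T@(np.array(P)-p)*1000).round(1)
E
python3 - <<'E'
from h import *
print(go([.43,.42,.36]),go([.497,-.182,.32]))
sd=pickle.load(open('side.pkl','rb'));sc=pickle.load(open('scene.pkl','rb'))
print([atz(sd,u,.045)[:2].round(3).tolist() for u in((260,185),(315,159),(353,192),(299,215))])
print([atz(sc,u,.045)[:2].round(3).tolist() for u in((352,204),(298,248),(415,246),(363,296))])
E
```

```text
[-319.5 -140.7  -56.4] [-525.9 -710.1  -15.9]
[[0.417, 0.24], [0.652, 0.249], [0.655, 0.026], [0.447, 0.04]]
[[0.436, 0.047], [0.654, 0.03], [0.435, 0.27], [0.648, 0.254]]
```

{"fn": "apply_moves", "kwargs": {"linear": [[-40,-18,-30],[-76,-33,-56],[-113,-49,-56],[-150,-66,-56],[-187,-82,-56],[-224,-98,-56],[-261,-114,-56],[-300,-130,-56],[-320,-141,-56],[-320,-141,-56]], "rot": [[0,0,0],[0,0,0],[0,0,0],[0,0,0],[0,0,0],[0,0,0],[0,0,0],[0,0,0],[0,0,0],[0,0,0]], "fingers": 1, "force": 50}}

```text
time: 0.98
eef_pos: [0.4344, 0.4161, 0.3597]
tcp_rot: [[-0.971, 0.238, 0.001], [0.238, 0.971, -0.001], [-0.001, -0.001, -1.0]]
force: [0.2, -0.7, 0.1]
opening: 0.997
grasp_force: 0.0
```

{"fn": "apply_moves", "kwargs": {"linear": [[-14,-38,0],[-28,-76,5],[-41,-114,10],[-55,-152,15],[-68,-190,20],[-82,-228,24],[-96,-266,28],[-110,-304,32],[-124,-342,36],[-138,-380,40],[-152,-418,40],[-165,-456,40]], "rot": [[0,0,7],[0,0,14],[0,0,21],[0,0,28],[0,0,35],[0,0,42],[0,0,49],[0,0,56],[0,0,63],[0,0,70],[0,0,77],[0,0,84]]}}

```text
time: 1.98
eef_pos: [0.4836, -0.064, 0.3197]
tcp_rot: [[0.138, 0.99, -0.0], [0.99, -0.138, 0.0], [0.0, -0.0, -1.0]]
force: [1.5, 0.7, 0.2]
opening: 0.996
grasp_force: 0.0
```

```bash
cat > st.py <<'E'
from h import *
s=telemetry.read_state(); R=np.array(s['tcp_rot'])
print('t',s['time'],'p',np.round(s['eef_pos'],4),'yaw y-axis',np.degrees(np.arctan2(R[1,1],R[0,1])).round(1),'z',R[:,2].round(3),'q',np.round(s['joint_pos'],2),'F',np.round(s['force'],1),'M',np.round(s['moment'],2),'op',s['opening'],s['grasp_force'])
E
cat st.py > /dev/null; python3 - <<'E'
exec(open('st.py').read())
print(go([.497,-.182,.32]))
E
```

```text
t 1.9833 p [ 0.4836 -0.064   0.3197] yaw y-axis -7.9 z [-0.  0. -1.] q [-0.19  0.24  1.94  0.    0.97 -0.06] F [1.5 0.7 0.2] M [ 0.02 -0.05 -0.03] op 0.9955285689441238 0.0
[-115.    29.5   -0.3]
```

{"fn": "apply_moves", "kwargs": {"linear": [[-30,8,0],[-60,16,0],[-90,23,0],[-115,29,0],[-115,29,0],[-115,29,0],[-115,29,0],[-115,29,0],[-115,29,0],[-115,29,0],[-115,29,0],[-115,29,0]], "rot": [[0,0,7],[0,0,14],[0,0,21],[0,0,28],[0,0,35],[0,0,42],[0,0,49],[0,0,56],[0,0,63],[0,0,70],[0,0,77],[0,0,84]]}}

```text
time: 2.98
eef_pos: [0.4974, -0.1798, 0.3198]
tcp_rot: [[0.999, -0.033, -0.0], [-0.033, -0.999, 0.0], [-0.0, -0.0, -1.0]]
force: [-0.2, 0.3, -0.2]
opening: 1.003
grasp_force: 0.0
```

{"fn": "apply_moves", "kwargs": {"linear": [[0,0,0],[0,0,0],[0,0,0],[0,0,0],[0,0,0],[0,0,0],[0,0,0],[0,0,0]], "rot": [[0,0,7],[0,0,14],[0,0,21],[0,0,28],[0,0,35],[0,0,37],[0,0,37],[0,0,37]]}}

```text
time: 3.65
eef_pos: [0.4975, -0.1799, 0.3198]
tcp_rot: [[0.783, -0.622, -0.0], [-0.622, -0.783, 0.0], [-0.0, 0.0, -1.0]]
force: [-0.3, 0.4, -0.4]
opening: 1.0
grasp_force: 0.0
```

```bash
python3 - <<'E'
exec(open('st.py').read())
print(go([.497,-.182,.32]))
c=cap('wrist','wrist1.png')
print(proj(c,[[.497,-.182,.178]]+[[.497+.074*np.cos(a),-.182+.074*np.sin(a),.146] for a in np.radians([30,150,270])]).round(1).tolist())
E
```

```text
t 3.65 p [ 0.4975 -0.1799  0.3198] yaw y-axis -128.5 z [-0.  0. -1.] q [-0.4   0.29  1.85  0.    0.99  1.84] F [-0.3  0.4 -0.4] M [-0.02 -0.    0.07] op 1.0000569505474683 0.0
[ 1.   2.  -0.2]
[[325.5, 209.8], [237.4, 164.1], [337.1, 278.1], [400.7, 139.9]]
```

View pics/wrist1.png

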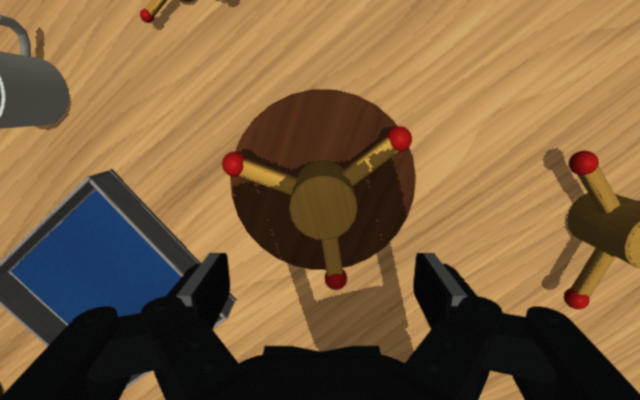

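The wrist view agrees with the estimate within about 2 px: head at (323,208), balls at (233,164), (336,280) and (400,139). I'll descend on the head and grip.

{"fn": "apply_moves", "kwargs": {"linear": [[0,1,25],[1,2,50],[1,2,70],[1,2,82],[1,2,90],[1,2,90],[1,2,90]], "rot": [[0,0,0],[0,0,0],[0,0,0],[0,0,0],[0,0,0],[0,0,0],[0,0,0]]}}

```text
time: 4.28
eef_pos: [0.4971, -0.1823, 0.2301]
tcp_rot: [[0.782, -0.623, -0.0], [-0.623, -0.782, 0.0], [-0.0, 0.0, -1.0]]
force: [0.7, 0.1, 0.6]
opening: 0.998
grasp_force: 0.0
```

{"fn": "apply_moves", "kwargs": {"linear": [[0,0,0],[0,0,0],[0,0,0],[0,0,0],[0,0,0],[0,0,0],[0,0,0],[0,0,0]], "rot": [[0,0,0],[0,0,0],[0,0,0],[0,0,0],[0,0,0],[0,0,0],[0,0,0],[0,0,0]], "fingers": -1, "force": 40}}

```text
time: 4.95
eef_pos: [0.4975, -0.1824, 0.2309]
tcp_rot: [[0.782, -0.623, 0.002], [-0.623, -0.782, -0.001], [0.002, -0.0, -1.0]]
force: [-0.8, 0.8, 8.8]
opening: 0.555
grasp_force: 39.7
```

```bash
python3 st.py
```

```text
t 4.95 p [ 0.4975 -0.1824  0.2309] yaw y-axis -128.6 z [ 0.002 -0.001 -1.   ] q [-0.41  0.41  1.95  0.    0.79  1.84] F [-0.8  0.8  8.8] M [ 0.02  0.23 -0.03] op 0.5547418636333321 39.71734983846545
```

{"fn": "apply_moves", "kwargs": {"linear": [[0,0,-0.3],[0,0,-0.7],[0,0,-1],[0,0,-1.4],[0,0,-1.7],[0,0,-2.1],[0,0,-2.4],[0,0,-2.8],[0,0,-3.1],[0,0,-3.5],[0,0,-3.8],[0,0,-4.2]], "rot": [[0,0,-7],[0,0,-14],[0,0,-21],[0,0,-28],[0,0,-35],[0,0,-42],[0,0,-49],[0,0,-56],[0,0,-63],[0,0,-70],[0,0,-77],[0,0,-84]]}}

```text
time: 5.95
eef_pos: [0.4976, -0.1828, 0.2346]
tcp_rot: [[0.697, 0.717, 0.002], [0.717, -0.697, -0.001], [0.0, 0.002, -1.0]]
force: [2.8, -3.9, -3.6]
opening: 0.557
grasp_force: 41.6
```

```bash
python3 st.py; python3 - <<'E'
from h import *
from scipy.spatial import cKDTree
for n in('scene','side'):
    c=cap(n); hsv=cv2.cvtColor(c['image'],cv2.COLOR_BGR2HSV)
    m=((hsv[...,0]<8)|(hsv[...,0]>172))&(hsv[...,1]>170)&(hsv[...,2]>70)
    nn,l,st,ce=cv2.connectedComponentsWithStats(m.astype(np.uint8)); u=proj(c,[[.497,-.182,.15]])[0]
    for i in range(1,nn):
        if st[i,4]>4 and np.linalg.norm(ce[i]-u)<40:
            P=atz(c,ce[i],.150); d=P[:2]-[.497,-.182]; print(n,ce[i].round(1),st[i,4],'r',np.linalg.norm(d).round(3),'ang',np.degrees(np.arctan2(d[1],d[0])).round(1))
E
```

```text
t 5.95 p [ 0.4976 -0.1828  0.2346] yaw y-axis -44.2 z [ 0.002 -0.001 -1.   ] q [-0.41  0.4   1.94 -0.    0.8   0.36] F [ 2.8 -3.9 -3.6] M [-0.82 -0.48 -0.02] op 0.5569693801327221 41.61230508238077
scene [275.7 136.2] 6 r 0.077 ang -124.8
scene [304.4 158.9] 30 r 0.074 ang 116.0
scene [260.2 167.2] 39 r 0.075 ang -5.5
side [332.2 217.1] 17 r 0.077 ang 113.9
side [378.3 217.3] 15 r 0.076 ang -5.7
side [357.2 246.6] 36 r 0.073 ang -125.2
```

{"fn": "apply_moves", "kwargs": {"linear": [[0,0,-0.3],[0,0,-0.7],[0,0,-1],[0,0,-1.4],[0,0,-1.7],[0,0,-2.1],[0,0,-2.4],[0,0,-2.8],[0,0,-3.1],[0,0,-3.5],[0,0,-3.8],[0,0,-4.2]], "rot": [[0,0,-7],[0,0,-14],[0,0,-21],[0,0,-28],[0,0,-35],[0,0,-42],[0,0,-49],[0,0,-56],[0,0,-63],[0,0,-70],[0,0,-77],[0,0,-84]]}}

```text
time: 7.05
eef_pos: [0.4978, -0.1825, 0.2387]
tcp_rot: [[-0.636, 0.772, 0.002], [0.772, 0.636, -0.001], [-0.002, 0.001, -1.0]]
force: [4.1, -2.6, -3.2]
opening: 0.554
grasp_force: 41.8
```

{"fn": "apply_moves", "kwargs": {"linear": [[0,0,-0.3],[0,0,-0.7],[0,0,-1],[0,0,-1.4],[0,0,-1.7],[0,0,-2.1],[0,0,-2.4],[0,0,-2.8],[0,0,-3.1],[0,0,-3.1]], "rot": [[0,0,-7],[0,0,-14],[0,0,-21],[0,0,-28],[0,0,-35],[0,0,-42],[0,0,-49],[0,0,-56],[0,0,-63],[0,0,-63]]}}

```text
time: 7.88
eef_pos: [0.4978, -0.1824, 0.2419]
tcp_rot: [[-0.976, -0.219, 0.002], [-0.219, 0.976, -0.0], [-0.002, -0.001, -1.0]]
force: [5.4, 0.4, -2.2]
opening: 0.555
grasp_force: 42.0
```

```bash
cat > balls.py <<'E'
exec(open('st.py').read())
import sys
cx,cy,z=map(float,sys.argv[1:4])
for n in('scene','side'):
    c=cap(n); hsv=cv2.cvtColor(c['image'],cv2.COLOR_BGR2HSV)
    m=((hsv[...,0]<8)|(hsv[...,0]>172))&(hsv[...,1]>170)&(hsv[...,2]>70)
    nn,l,st,ce=cv2.connectedComponentsWithStats(m.astype(np.uint8)); u=proj(c,[[cx,cy,z]])[0]
    for i in range(1,nn):
        if st[i,4]>4 and np.linalg.norm(ce[i]-u)<45:
            P=atz(c,ce[i],z); d=P[:2]-[cx,cy]; print(n,ce[i].round(1),st[i,4],'r',np.linalg.norm(d).round(3),'ang',np.degrees(np.arctan2(d[1],d[0])).round(1))
E
python3 balls.py .497 -.182 .157
```

```text
t 7.8833 p [ 0.4978 -0.1824  0.2419] yaw y-axis 102.6 z [ 0.002 -0.    -1.   ] q [-0.41  0.39  1.94  0.    0.81 -2.2 ] F [ 5.4  0.4 -2.2] M [ 0.13 -0.92  0.03] op 0.5552882342702412 41.96947529911995
scene [264.3 137.5] 12 r 0.08 ang -99.1
scene [305.3 149.2] 21 r 0.075 ang 141.1
scene [269.6 169.5] 40 r 0.072 ang 20.1
side [328.8 224.5] 23 r 0.076 ang 142.5
side [369. 243.] 37 r 0.073 ang -99.5
```

{"fn": "apply_moves", "kwargs": {"linear": [[0,0,0],[0,0,0],[0,0,0],[0,0,0],[0,0,-3],[0,0,-3]], "rot": [[0,0,0],[0,0,0],[0,0,0],[0,0,0],[0,0,0],[0,0,0]], "fingers": 1}}

```text
time: 8.48
eef_pos: [0.4971, -0.1823, 0.2448]
tcp_rot: [[-0.977, -0.215, 0.0], [-0.215, 0.977, -0.0], [-0.0, -0.0, -1.0]]
force: [-0.7, -0.5, -0.5]
opening: 1.002
grasp_force: 0.0
```

{"fn": "apply_moves", "kwargs": {"linear": [[0,0,0],[0,0,0],[0,0,0],[0,0,0],[0,0,0],[0,0,0],[0,0,0],[0,0,0],[0,0,0],[0,0,0],[0,0,0],[0,0,0]], "rot": [[0,0,7],[0,0,14],[0,0,21],[0,0,28],[0,0,35],[0,0,42],[0,0,49],[0,0,56],[0,0,63],[0,0,70],[0,0,77],[0,0,84]]}}

```text
time: 9.48
eef_pos: [0.497, -0.1823, 0.2445]
tcp_rot: [[-0.31, 0.951, 0.0], [0.951, 0.31, -0.0], [-0.0, 0.0, -1.0]]
force: [0.3, 0.2, -0.2]
opening: 1.002
grasp_force: 0.0
```

{"fn": "apply_moves", "kwargs": {"linear": [[0,0,0],[0,0,0],[0,0,0],[0,0,0],[0,0,0],[0,0,0],[0,0,0],[0,0,0],[0,0,0],[0,0,0],[0,0,0],[0,0,0]], "rot": [[0,0,7],[0,0,14],[0,0,21],[0,0,28],[0,0,35],[0,0,42],[0,0,49],[0,0,56],[0,0,63],[0,0,70],[0,0,77],[0,0,84]]}}

```text
time: 10.48
eef_pos: [0.497, -0.1823, 0.2445]
tcp_rot: [[0.913, 0.408, 0.0], [0.408, -0.913, 0.0], [0.0, 0.0, -1.0]]
force: [0.7, -0.7, 0.4]
opening: 0.998
grasp_force: 0.0
```

{"fn": "apply_moves", "kwargs": {"linear": [[0,0,0],[0,0,0],[0,0,0],[0,0,3],[0,0,3],[0,0,3]], "rot": [[0,0,7],[0,0,14],[0,0,21],[0,0,28],[0,0,30],[0,0,30]]}}

```text
time: 10.98
eef_pos: [0.497, -0.1822, 0.2414]
tcp_rot: [[0.995, -0.099, -0.0], [-0.099, -0.995, 0.0], [-0.0, -0.0, -1.0]]
force: [-0.4, -0.8, 0.7]
opening: 1.004
grasp_force: 0.0
```

```bash
python3 balls.py .497 -.182 .157
```

```text
t 10.9833 p [ 0.497  -0.1822  0.2414] yaw y-axis -95.7 z [-0.  0. -1.] q [-0.41  0.39  1.94 -0.    0.81  1.26] F [-0.4 -0.8  0.7] M [-0.03  0.03  0.03] op 1.0043736065507165 0.0
scene [264.2 137.9] 9 r 0.079 ang -98.2
scene [305.3 149.2] 19 r 0.075 ang 141.2
scene [269.4 169.6] 41 r 0.072 ang 19.8
side [329.  224.6] 23 r 0.075 ang 142.7
side [369.2 243.3] 38 r 0.075 ang -99.6
```

{"fn": "apply_moves", "kwargs": {"linear": [[0,0,0],[0,0,0],[0,0,0],[0,0,0],[0,0,0],[0,0,0],[0,0,0]], "rot": [[0,0,0],[0,0,0],[0,0,0],[0,0,0],[0,0,0],[0,0,0],[0,0,0]], "fingers": -1, "force": 40}}

```text
time: 11.67
eef_pos: [0.4972, -0.1823, 0.2416]
tcp_rot: [[0.995, -0.097, 0.0], [-0.097, -0.995, -0.0], [0.0, 0.0, -1.0]]
force: [-0.7, -0.6, 6.4]
opening: 0.554
grasp_force: 40.5
```

{"fn": "apply_moves", "kwargs": {"linear": [[0,0,-0.3],[0,0,-0.7],[0,0,-1],[0,0,-1.4],[0,0,-1.7],[0,0,-2.1],[0,0,-2.4],[0,0,-2.8],[0,0,-3.1],[0,0,-3.5],[0,0,-3.8],[0,0,-4.2]], "rot": [[0,0,-7],[0,0,-14],[0,0,-21],[0,0,-28],[0,0,-35],[0,0,-42],[0,0,-49],[0,0,-56],[0,0,-63],[0,0,-70],[0,0,-77],[0,0,-84]]}}

```text
time: 12.67
eef_pos: [0.4974, -0.1826, 0.2458]
tcp_rot: [[0.194, 0.981, 0.001], [0.981, -0.194, -0.001], [-0.0, 0.001, -1.0]]
force: [1.3, -2.5, 3.6]
opening: 0.561
grasp_force: 41.4
```

{"fn": "apply_moves", "kwargs": {"linear": [[0,0,-0.3],[0,0,-0.7],[0,0,-1],[0,0,-1.4],[0,0,-1.7],[0,0,-2.1],[0,0,-2.4],[0,0,-2.8],[0,0,-3.1],[0,0,-3.5],[0,0,-3.8],[0,0,-4.2]], "rot": [[0,0,-7],[0,0,-14],[0,0,-21],[0,0,-28],[0,0,-35],[0,0,-42],[0,0,-49],[0,0,-56],[0,0,-63],[0,0,-70],[0,0,-77],[0,0,-84]]}}

```text
time: 13.67
eef_pos: [0.4975, -0.1825, 0.25]
tcp_rot: [[-0.955, 0.296, 0.001], [0.296, 0.955, -0.0], [-0.001, -0.0, -1.0]]
force: [1.8, -0.0, 3.6]
opening: 0.559
grasp_force: 41.8
```

{"fn": "apply_moves", "kwargs": {"linear": [[0,0,-0.3],[0,0,-0.7],[0,0,-1],[0,0,-1.1],[0,0,-1.1]], "rot": [[0,0,-7],[0,0,-14],[0,0,-21],[0,0,-28],[0,0,-28]]}}

```text
time: 14.08
eef_pos: [0.4977, -0.1824, 0.2513]
tcp_rot: [[-0.982, -0.19, 0.002], [-0.19, 0.982, -0.001], [-0.001, -0.001, -1.0]]
force: [1.8, 0.6, 5.8]
opening: 0.553
grasp_force: 42.1
```

```bash
python3 balls.py .497 -.182 .166
```

```text
t 14.0833 p [ 0.4977 -0.1824  0.2513] yaw y-axis 101.0 z [ 0.002 -0.001 -1.   ] q [-0.41  0.38  1.93  0.    0.84 -2.17] F [1.8 0.6 5.8] M [ 0.02 -0.28  0.08] op 0.5531625689521749 42.12593799456954
scene [256.2 158.8] 29 r 0.074 ang -21.9
scene [300.6 160.3] 30 r 0.073 ang 98.6
side [337.1 208.7] 12 r 0.077 ang 96.8
side [381.8 218.6] 23 r 0.075 ang -22.3
side [348.8 242.1] 34 r 0.074 ang -143.3
```

{"fn": "apply_moves", "kwargs": {"linear": [[0,0,0],[0,0,0],[0,0,-2],[0,0,-4],[0,0,-6],[0,0,-8],[0,0,-10],[0,0,-10]], "rot": [[0,0,0],[0,0,0],[0,0,0],[0,0,0],[0,0,0],[0,0,0],[0,0,0],[0,0,0]], "force": 70}}

```text
time: 14.85
eef_pos: [0.4966, -0.1821, 0.2611]
tcp_rot: [[-0.983, -0.181, -0.001], [-0.181, 0.983, 0.0], [0.001, 0.0, -1.0]]
force: [-0.4, 0.2, 0.5]
opening: 0.547
grasp_force: 73.0
```

```bash
for z in .166 .176; do python3 balls.py .497 -.182 $z; done; python3 -c "
from h import *
A=cv2.imread('pics/side0.png');c=pickle.load(open('side.pkl','rb'));cv2.imwrite('pics/side2.png',cv2.resize(c['image'][150:290,290:430],None,fx=4,fy=4,interpolation=3))"
```

```text
t 14.85 p [ 0.4966 -0.1821  0.2611] yaw y-axis 100.4 z [-0.001  0.    -1.   ] q [-0.41  0.36  1.92 -0.    0.86 -2.16] F [-0.4  0.2  0.5] M [-0.04  0.2   0.04] op 0.5469428306365749 73.01747258752584
scene [256.1 156.1] 28 r 0.071 ang -29.7
scene [300.8 157.7] 30 r 0.069 ang 105.6
side [336.4 206.4] 11 r 0.086 ang 93.4
side [381.3 216.9] 22 r 0.076 ang -17.1
side [348.2 239.6] 35 r 0.066 ang -146.7
t 14.95 p [ 0.4966 -0.1821  0.2609] yaw y-axis 100.4 z [-0.001  0.    -1.   ] q [-0.41  0.36  1.92 -0.    0.86 -2.16] F [-1.2 -0.4  0.9] M [ 0.03  0.19 -0.01] op 0.5439309171114071 73.17773960530758
scene [256.1 156.1] 28 r 0.073 ang -22.2
scene [300.7 157.7] 29 r 0.074 ang 99.5
side [336.4 206.4] 11 r 0.078 ang 98.4
side [381.3 216.9] 22 r 0.072 ang -24.2
side [348.2 239.6] 35 r 0.075 ang -144.7
```

View pics/side2.png

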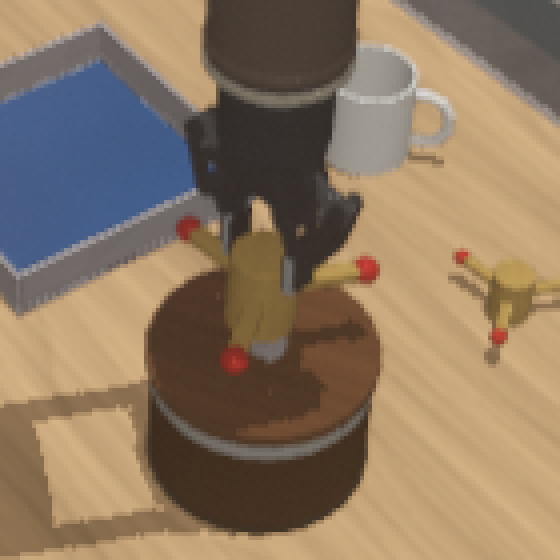

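The wheel has risen with the gripper, and the steel stud shows under the hub at crop (268,348). I'll lift it clear.

{"fn": "apply_moves", "kwargs": {"linear": [[0,0,-8],[0,0,-16],[0,0,-24],[0,0,-34],[0,0,-44],[0,0,-54],[0,0,-60],[0,0,-60]], "rot": [[0,0,0],[0,0,0],[0,0,0],[0,0,0],[0,0,0],[0,0,0],[0,0,0],[0,0,0]]}}

```text
time: 15.72
eef_pos: [0.4976, -0.1825, 0.3227]
tcp_rot: [[-0.983, -0.181, 0.002], [-0.181, 0.983, -0.001], [-0.002, -0.001, -1.0]]
force: [0.6, 0.7, -1.8]
opening: 0.546
grasp_force: 72.8
```

```bash
python3 balls.py .497 -.182 .236; python3 -c "
from h import *
print(go([.54,.147,.321]),go([.54,.147,.123]))"
```

```text
t 15.7167 p [ 0.4976 -0.1825  0.3227] yaw y-axis 100.4 z [ 0.002 -0.001 -1.   ] q [-0.41  0.29  1.85  0.    1.   -2.16] F [ 0.6  0.7 -1.8] M [-0.04  0.02 -0.03] op 0.5461375529180442 72.77005277574062
scene [253.  140.5] 26 r 0.073 ang -24.7
scene [299.  143.1] 27 r 0.073 ang 97.5
side [337.5 190.5] 13 r 0.077 ang 96.6
side [383.6 201. ] 23 r 0.074 ang -23.6
side [349.2 223.7] 36 r 0.074 ang -144.4
[-101.9  316.     0. ] [-101.8  316.1  198. ]
```

{"fn": "apply_moves", "kwargs": {"linear": [[-4,12,0],[-13,40,0],[-23,72,0],[-34,105,0],[-45,138,0],[-56,172,0],[-66,205,0],[-77,238,0],[-87,270,0],[-96,298,0],[-102,316,0],[-102,316,0]], "rot": [[0,0,0],[0,0,0],[0,0,0],[0,0,0],[0,0,0],[0,0,0],[0,0,0],[0,0,0],[0,0,0],[0,0,0],[0,0,0],[0,0,0]]}}

```text
time: 16.82
eef_pos: [0.5398, 0.151, 0.3201]
tcp_rot: [[-0.983, -0.184, -0.001], [-0.184, 0.983, 0.001], [0.001, 0.001, -1.0]]
force: [-0.6, -0.0, -3.3]
opening: 0.551
grasp_force: 72.9
```

{"fn": "apply_moves", "kwargs": {"linear": [[0,0,10],[0,0,30],[0,0,55],[0,0,80],[0,0,105],[0,0,130],[0,0,145],[0,0,150],[0,0,150],[0,0,150]], "rot": [[0,0,0],[0,0,0],[0,0,0],[0,0,0],[0,0,0],[0,0,0],[0,0,0],[0,0,0],[0,0,0],[0,0,0]]}}

```text
time: 17.65
eef_pos: [0.5401, 0.1467, 0.171]
tcp_rot: [[-0.984, -0.181, -0.0], [-0.181, 0.984, -0.0], [0.0, -0.0, -1.0]]
force: [0.2, -0.5, -2.6]
opening: 0.548
grasp_force: 72.9
```

```bash
python3 balls.py .54 .147 .087; python3 -c "
from h import *
a=[cv2.resize(pickle.load(open(n+'.pkl','rb'))['image'][y:y+150,x:x+150],None,fx=2.6,fy=2.6,interpolation=3) for n,x,y in(('scene',285,160),('side',235,100))]
cv2.imwrite('pics/tray1.png',np.hstack(a))"
```

```text
t 17.65 p [0.5401 0.1467 0.171 ] yaw y-axis 100.4 z [-0. -0. -1.] q [ 0.21  0.53  1.92 -0.    0.69 -1.54] F [ 0.2 -0.5 -2.6] M [ 0.04 -0.03  0.02] op 0.5475410588463139 72.88814026862383
scene [333.3 247.4] 28 r 0.073 ang -22.7
scene [381.6 250.3] 33 r 0.075 ang 97.7
side [289.7 165.7] 6 r 0.078 ang 97.3
side [325.8 173.6] 12 r 0.073 ang -23.7
side [296.4 190.2] 16 r 0.073 ang -144.5
```

View pics/tray1.png

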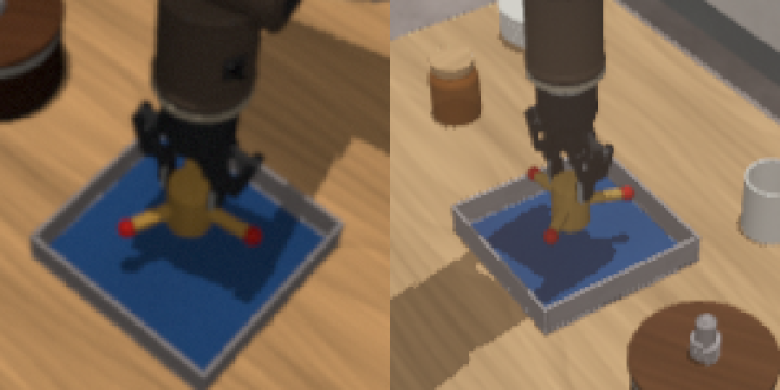

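The wheel hangs level and centred over the tray, and the stud on the canister is bare. I'll lower it gently.

{"fn": "apply_moves", "kwargs": {"linear": [[0,0,8],[0,0,18],[0,0,28],[0,0,36],[0,0,41],[0,0,43],[0,0,43],[0,0,43]], "rot": [[0,0,0],[0,0,0],[0,0,0],[0,0,0],[0,0,0],[0,0,0],[0,0,0],[0,0,0]]}}

```text
time: 18.42
eef_pos: [0.5402, 0.147, 0.1278]
tcp_rot: [[-0.983, -0.181, -0.0], [-0.181, 0.983, -0.0], [0.0, -0.0, -1.0]]
force: [-0.5, 0.2, -3.0]
opening: 0.544
grasp_force: 73.0
```

{"fn": "apply_moves", "kwargs": {"linear": [[0,0,0.7],[0,0,1.4],[0,0,2.1],[0,0,2.8],[0,0,3],[0,0,3],[0,0,3]], "rot": [[0,0,0],[0,0,0],[0,0,0],[0,0,0],[0,0,0],[0,0,0],[0,0,0]]}}

```text
time: 19.0
eef_pos: [0.5401, 0.147, 0.125]
tcp_rot: [[-0.983, -0.181, 0.0], [-0.181, 0.983, 0.0], [-0.0, -0.0, -1.0]]
force: [-1.1, 0.3, 0.5]
opening: 0.546
grasp_force: 73.4
```

{"fn": "apply_moves", "kwargs": {"linear": [[0,0,0.3],[0,0,0.6],[0,0,0.6],[0,0,0.6]], "rot": [[0,0,0],[0,0,0],[0,0,0],[0,0,0]]}}

```text
time: 19.33
eef_pos: [0.54, 0.147, 0.1249]
tcp_rot: [[-0.983, -0.181, 0.0], [-0.181, 0.983, 0.0], [-0.0, 0.0, -1.0]]
force: [-3.9, -1.3, 11.7]
opening: 0.546
grasp_force: 74.6
```

Contact is confirmed. Release, then retreat straight up.

{"fn": "apply_moves", "kwargs": {"linear": [[0,0,0],[0,0,0],[0,0,0],[0,0,0],[0,0,0],[0,0,0]], "rot": [[0,0,0],[0,0,0],[0,0,0],[0,0,0],[0,0,0],[0,0,0]], "fingers": 1}}

```text
time: 19.83
eef_pos: [0.5401, 0.147, 0.1242]
tcp_rot: [[-0.983, -0.181, -0.0], [-0.181, 0.983, -0.0], [0.0, 0.0, -1.0]]
force: [-0.9, -0.0, 0.1]
opening: 1.0
grasp_force: 0.0
```

{"fn": "apply_moves", "kwargs": {"linear": [[0,0,-5],[0,0,-15],[0,0,-35],[0,0,-60],[0,0,-90],[0,0,-120],[0,0,-150],[0,0,-180],[0,0,-200],[0,0,-200],[0,0,-200],[0,0,-200]], "rot": [[0,0,0],[0,0,0],[0,0,0],[0,0,0],[0,0,0],[0,0,0],[0,0,0],[0,0,0],[0,0,0],[0,0,0],[0,0,0],[0,0,0]]}}

```text
time: 20.83
eef_pos: [0.5397, 0.1469, 0.3243]
tcp_rot: [[-0.983, -0.181, -0.0], [-0.181, 0.983, -0.0], [0.0, -0.0, -1.0]]
force: [-0.4, -0.9, -0.7]
opening: 1.002
grasp_force: 0.0
```

```bash
python3 balls.py .54 .147 .039; python3 -c "
from h import *
a=[cv2.resize(pickle.load(open(n+'.pkl','rb'))['image'][y:y+200,x:x+200],None,fx=2,fy=2,interpolation=3) for n,x,y in(('scene',235,130),('side',235,80))]
cv2.imwrite('pics/end.png',np.hstack(a))"
```

```text
t 20.8333 p [0.5397 0.1469 0.3243] yaw y-axis 100.4 z [-0. -0. -1.] q [ 0.21  0.33  1.78  0.    1.03 -1.54] F [-0.4 -0.9 -0.7] M [-0.06 -0.03 -0.02] op 1.0016856153790854 0.0
scene [358.1 223.3] 14 r 0.079 ang -145.0
scene [333.2 255.9] 30 r 0.072 ang -24.1
scene [380.4 258.8] 30 r 0.075 ang 99.7
side [290. 176.] 7 r 0.08 ang 97.3
side [325.5 184.2] 13 r 0.072 ang -23.2
side [296.7 201.1] 16 r 0.074 ang -145.1
```

View pics/end.png

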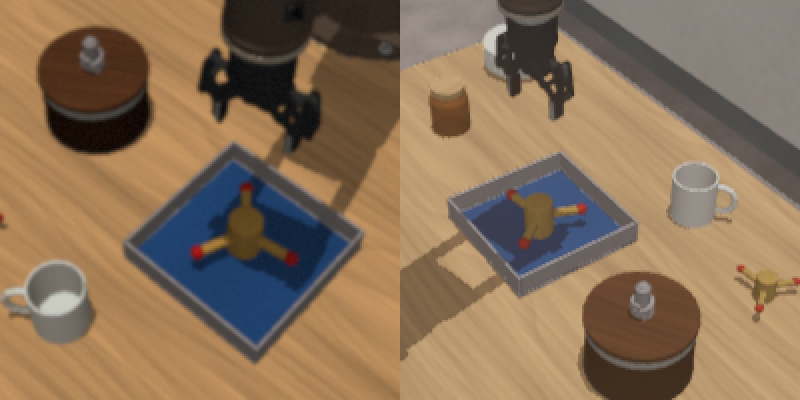

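The wheel stands flat, foot down, near the middle of the tray, and the gripper is clear of it. The stud is bare and nothing else in view has moved.

```bash
python3 -c "
from bench import order
print(order.close_job())"
```

```text
the job is handed in; nothing more can be done
None
```

I unscrewed the star wheel about 1.2 turns counter-clockwise, lifted it off the stud and set it foot down and flat near the middle of the wash tray. The arm stayed clear of the mug, jar and bowl, and I handed the job in at about 21 s; no verdict came back.

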